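# Weigh a bearing housing on the two-pan balance

### The job

Weigh the grey bearing housing: first stand it on the balance's square pan and let go, then stand weights from the set (600 g, 300 g, 150 g) on the round pan until the beam is as near level as they can bring it, with the pointer between the two marks. Leave the weights you do not need standing on the bench, and do not disturb the other things on the bench.

Things in the scene. Friction and masses are not known exactly. Their poses are not given: they have to be found in the camera images.
- housing_center (a point): Centre (33 mm above its underside, half-way up) of the bearing housing: a grey-painted casting of unknown mass, 0.39 to 0.95 kg. Foot 110 mm (its x) by 34 mm (its y) by 14 mm high; on it, in the middle, a round hub 60 mm across with its axis along y and its flat faces 34 mm apart, top 66 mm above the underside. z up. Stands on the bench; can be gripped across the 34 mm between the hub's flat faces (along y).
- square_pan_top (a point): Centre of the top face of the balance's square pan (140 x 140 mm, 6 mm thick steel, no rim), the one at the balance's +y end; 110 mm above the bench when the beam is level. The linkage keeps both pans horizontal, so where a load stands on its pan does not matter. z up, x and y along the balance's own x and y; the beam lies along y.
- round_pan_top (a point): Centre of the top face of the balance's round pan (160 mm across, 6 mm thick steel, no rim), at the balance's -y end, 320 mm from the square one; 110 mm above the bench when the beam is level. Axes as for the square pan.
- beam (a joint): Tilt of the balance beam (rad): 0 level, positive when the square pan is down, stops at +0.24 and -0.24 (a pan then is 38 mm above or below level). Between the stops it is proportional to the difference in load: 0.055 rad for each 150 g; it settles within about 1 s. A pointer rises from the beam in front of a white scale plate between the pans (top 300 mm above the bench); it stays between the plate's two black marks while the tilt is within 0.033 rad.
- weight_large_center (a point): Centre (half-way up) of the large weight, 600 g: a steel cylinder 44 mm across and 46 mm high with a narrower knob on top, 76 mm high overall, standing on the bench, z up. Can be gripped by the cylinder. The three weights are 600 g (44 mm across), 300 g (34 mm) and 150 g (27 mm).
- weight_medium_center (a point): Centre (half-way up) of the medium weight, 300 g: a steel cylinder 34 mm across and 42 mm high with a narrower knob on top, 68 mm high overall, standing on the bench, z up. Can be gripped by the cylinder. The three weights are 600 g (44 mm across), 300 g (34 mm) and 150 g (27 mm).
- weight_small_center (a point): Centre (half-way up) of the small weight, 150 g: a steel cylinder 27 mm across and 34 mm high with a narrower knob on top, 60 mm high overall, standing on the bench, z up. Can be gripped by the cylinder. The three weights are 600 g (44 mm across), 300 g (34 mm) and 150 g (27 mm).
- mug: Bystander, leave it alone: white mug, 76 mm across and 90 mm high, handle to one side; origin at the centre of its underside.
- meter: Bystander, leave it alone: grey hand-held meter with a display and a dial, 90 x 170 x 40 mm; origin at the centre of its underside.
- disc: Bystander, leave it alone: plain flat aluminium disc, 80 mm across and 16 mm thick; origin at the centre of its underside.
- oil: Bystander, leave it alone: white plastic bottle with black cap, 50 mm across and 120 mm high; origin at the centre of its underside.
- jig_block: Bystander, leave it alone: aluminium block 60 x 40 x 30 mm; origin at the centre of its underside.
- screwdriver: Bystander, leave it alone: screwdriver lying on the bench, 150 mm long.
- wrench: Bystander, leave it alone: open wrench lying on the bench, 160 mm long.
Not all that is in view belongs to the job. Leave any green, orange or purple look-alike of the part that bears weight_medium_center alone.

How it is judged (in metres and radians):
On the way, in this order (a step that is already met when the one before it is completed fails the run):
1. the housing stands on the square pan and has weighed it down (horizontal distance between housing_center and square_pan_top below 0.055 m and z of housing_center in the frame of square_pan_top between 0.026 and 0.04 m and angle between housing_center's own z axis and vertical below 0.1 rad and value of joint beam above 0.1 rad and contact force between the fingers and housing below 0.2 N), for 0.2 s.
2. weights on the round pan bring the beam level, the housing still on its pan (horizontal distance between housing_center and square_pan_top below 0.055 m and z of housing_center in the frame of square_pan_top between 0.026 and 0.04 m and angle between housing_center's own z axis and vertical below 0.1 rad and value of joint beam between -0.033 and 0.033 rad and velocity of joint beam between -0.03 and 0.03 rad/s and ((horizontal distance between weight_large_center and round_pan_top below 0.082 m and z of weight_large_center in the frame of round_pan_top between 0.031 and 0.045 m and angle between weight_large_center's own z axis and vertical below 0.1 rad) or (horizontal distance between weight_medium_center and round_pan_top below 0.082 m and z of weight_medium_center in the frame of round_pan_top between 0.027 and 0.041 m and angle between weight_medium_center's own z axis and vertical below 0.1 rad) or (horizontal distance between weight_small_center and round_pan_top below 0.082 m and z of weight_small_center in the frame of round_pan_top between 0.023 and 0.037 m and angle between weight_small_center's own z axis and vertical below 0.1 rad))), for 0.3 s.
At the end, for the whole second after the job is handed in: The housing stands upright on the square pan (its centre within 55 mm of the pan's centre), the beam is at rest within 0.033 rad of level (pointer between the marks), at least one weight stands on the round pan, and every weight stands upright either on the round pan or on the bench (all of step 2 and ((horizontal distance between weight_large_center and round_pan_top below 0.082 m and z of weight_large_center in the frame of round_pan_top between 0.031 and 0.045 m and angle between weight_large_center's own z axis and vertical below 0.1 rad) or (height (world z) of weight_large_center below 0.048 m and angle between weight_large_center's own z axis and vertical below 0.1 rad)) and ((horizontal distance between weight_medium_center and round_pan_top below 0.082 m and z of weight_medium_center in the frame of round_pan_top between 0.027 and 0.041 m and angle between weight_medium_center's own z axis and vertical below 0.1 rad) or (height (world z) of weight_medium_center below 0.044 m and angle between weight_medium_center's own z axis and vertical below 0.1 rad)) and ((horizontal distance between weight_small_center and round_pan_top below 0.082 m and z of weight_small_center in the frame of round_pan_top between 0.023 and 0.037 m and angle between weight_small_center's own z axis and vertical below 0.1 rad) or (height (world z) of weight_small_center below 0.04 m and angle between weight_small_center's own z axis and vertical below 0.1 rad))); the robot touches nothing.
It fails at once if a bystander was moved more than 30 mm (distance of any of mug, meter, disc, oil, jig_block, screwdriver, wrench from where it was at the start of the episode above 0.03 m).
It also fails if it takes over 72 s, if anything falls off the work surface, if the arm or the gripper's body presses on something with over 40 N, if the wrist force passes 120 N, or if a joint passes its speed limit or range.

### The arm

A 7-joint arm with a two-finger parallel gripper is mounted at the origin on the work surface. World frame = base frame: x ahead of the robot, y to its left, z up, the work surface at z = 0. Lengths are in mm, angles in rad, forces in N, time in s.
With the tool pointing down it reaches from about 400 to 850 mm from the base axis. Payload 10.4 kg.
Tool frame: the origin (TCP) lies on the centre line of the jaws, within the pads' length; the fingertips stand 14 mm ahead of it and the grasp point (between the pads) lies 5 mm behind it; y points along the fingers, x is the direction in which the jaws open and shut, and the axes are right-handed (so a half turn about y gives the same grasp; the last joint's range is limited). The gripper opens to 85 mm and grips with 20 to 120 N. Pads are 22 mm wide; open, the fingers measure 114 mm over their backs; the gripper's body (76 mm by 85 mm) begins 54 mm behind the grasp point. The pads swing forward as they close: fully open they stand 13 mm farther back than shut.
Start: joints at [-0.023, 0.332, -0.065, 1.46, 0.022, 1.35, -0.088], TCP at [625.02, 0.018, 245.338] pointing down, gripper open.
Joint ranges: [-2.6, 2.6], [-0.5, 2.12], [-1.47, 1.34], [0.16, 2.42], [-1.27, 4.41], [0.06, 2.06], [-2.6, 2.6]. Speed limits (rad/s): [2.22, 2.22, 2.79, 2.79, 3.14, 3.14, 3.14].

### API

Orientations are given as a unit quaternion [w, x, y, z].
In Python, from bench import r, camera, camera_params gives the robot as it stands.
- The arm moves only by the tool play_rows, never from a script. Its argument "commands" is text: rows parted by semicolons, each of 7 numbers parted by spaces: the shift along the tool's x, y, z scaled (see below), then the turn, a rotation vector about the tool's x, y, z scaled (see below), then the opening, from -1 (shut) to 1 (fully open). A call has 1 to 8 rows; each row is the pose to reach, as a shift and turn from the pose commanded when the call began, along the tool's axes at that moment; what a row does not reach only later rows make up. The controller multiplies each number of a shift by 0.5 m and each number of a turn by pi/4 rad. A row lasts 1/8 s, in which the tool goes at most 62.5 mm and 10.7 degrees, less where a joint would pass 70% of its speed; a pose out of reach is approached as far as the arm can. A call with a number of a shift or a turn outside -1 to 1 is refused whole. A call with a gripper value outside its range is refused whole. The fingers move at their own pace and stop on an object; "grip_force" is the grip in N (left out, the last holds). Time passes only in rows, so rows that repeat a pose let the fingers close. It gives the time, the measured TCP pose, the force and the opening at its end, in the units of the state.
- r.read_state(): the state, without advancing time (a new reading comes with each control period).
- camera(name): name is "scene" or "side" or "wrist"; returns the picture (400x640x3 uint8, red, green, blue); there is no depth.
- camera_params(name): a dict with "mtx" (3x3 intrinsics, pixels), "view" (4x4, takes a point from world to camera coordinates). Camera axes: x right, y up, looking along -z (the intrinsics and any distortion apply to the point x, -y, -z); pixel columns grow to the right and rows downward; lengths in mm; the calibration is good to about 2 mm. The wrist camera is an equidistant fisheye: a pixel r from the principal point sees the ray r / f radians off the axis. A picture is of the moment at which its call begins: read the wrist's pose just before it. camera_params takes no time and is no camera call; for the wrist camera it gives the pose at the moment of the call.
- r.close_job(): hands the job in, once; it reports no verdict.
The state is a dict: "time": time; "qpos": joint angles; "joint_vel": joint speeds; "joint_torque": joint torques, N m; "tool_pos": TCP position; "tool_rot": TCP orientation; "contact_force": force on the tool from outside, world axes, zero at the start; "wrist_torque": the same for the moment, N m; "grip_width": finger opening in mm.
Only numpy, scipy, OpenCV 4.12 (cv2) and the standard library are available. Lean on these libraries where they do the work, as an engineer would, in place of code of your own. Each camera call takes 0.05 s, during which the arm holds its last target.

## Working session

There is one attempt and no reset: what is moved stays moved. The work goes in short steps, Python scripts to look and compute and a tool call to move; the robot and the scene stay as the last step left them, time stands still between calls to the robot, and variables do not carry over. Pictures are saved under pics/ and viewed, and the job is handed in when it is done.

Besides the shell and the picture viewer there is one more tool, called after ">>>" as a command line: name --argument value ..., lists and objects as JSON in quotes. play_rows: Moves the arm, as the interface text tells. Shifts and turns lie within -1 to 1; 1 stands for 0.5 m of shift or pi/4 rad of turn. Its arguments: {"type":"object","properties":{"commands":{"type":"string"},"grip_force":{"type":"number"}},"required":["commands"]}

```bash
ls; mkdir -p pics; python3 - <<'E'
from bench import r,camera,camera_params
import cv2
print(r.read_state())
for n in ["scene","side","wrist"]:
    p=camera_params(n); print(n,p)
    cv2.imwrite(f"pics/{n}0.png",cv2.cvtColor(camera(n),cv2.COLOR_RGB2BGR))
E
```

```text
pics
{'time': 0.0, 'qpos': array([-0.02261384,  0.33287649, -0.06468491,  1.46093801,  0.02161732,
        1.34992537, -0.08851781]), 'joint_vel': array([-0.00063282, -0.0014505 , -0.00333841,  0.00065194,  0.00103114,
        0.00166989, -0.0005516 ]), 'joint_torque': array([ 4.98105128e-04, -6.25449800e+01,  4.97091911e-02, -3.91610491e+01,
        1.63588714e-02,  9.83294769e-03, -6.01235030e-06]), 'tool_pos': array([ 6.24637811e+02, -1.10784748e-02,  2.44514594e+02]), 'tool_rot': array([-7.07074728e-01,  7.07138462e-01, -5.09820699e-04, -5.14406947e-04]), 'contact_force': array([-0.23640512,  0.36933405,  0.09454405]), 'wrist_torque': array([-0.03113622, -0.01476008, -0.01503148]), 'grip_width': 85.02373330706922}
scene {'mtx': array([[364.53249909,   0.        , 325.409992  ],
       [  0.        , 364.53249909, 197.1709251 ],
       [  0.        ,   0.        ,   1.        ]]), 'view': array([[ 3.61583656e-01,  9.32331319e-01,  3.94607978e-03,
        -1.58944298e+02],
       [-7.78195726e-01,  2.99469215e-01,  5.52023189e-01,
         3.21332236e+02],
       [ 5.13486778e-01, 
[... 483 characters left out ...]
378e+02],
       [-4.67751442e-02,  8.31875465e-01,  5.52987610e-01,
        -1.08783349e+03],
       [ 0.00000000e+00,  0.00000000e+00,  0.00000000e+00,
         1.00000000e+00]])}
wrist {'mtx': array([[309.70691629,   0.        , 319.99955666],
       [  0.        , 309.70691629, 196.81086564],
       [  0.        ,   0.        ,   1.        ]]), 'view': array([[ 9.99999307e-01,  1.44955957e-04, -1.16833605e-03,
        -6.24664809e+02],
       [-5.02822329e-04,  9.49911536e-01, -3.12518512e-01,
         4.15795201e+01],
       [ 1.06451447e-03,  3.12518883e-01,  9.49910951e-01,
        -3.80490367e+02],
       [ 0.00000000e+00,  0.00000000e+00,  0.00000000e+00,
         1.00000000e+00]])}
```

View pics/scene0.png

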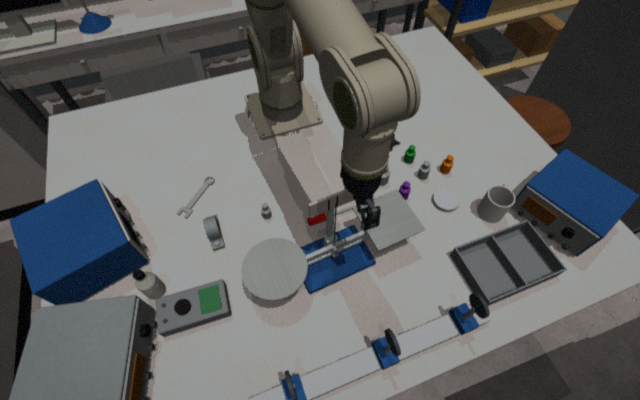

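View pics/side0.png

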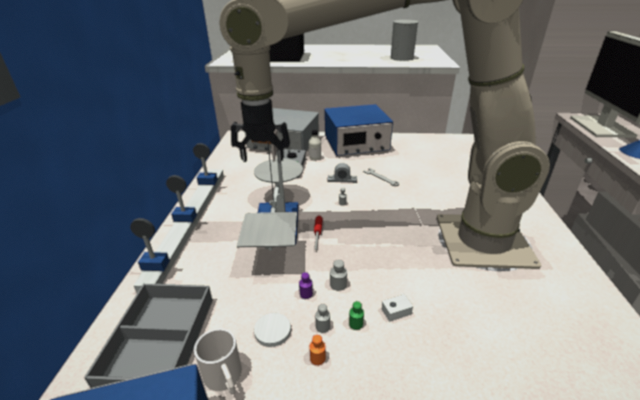

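View pics/wrist0.png

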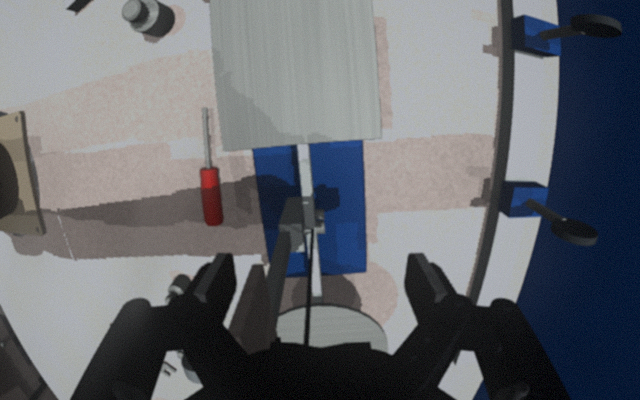

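Candidates for the weights and housing:
- Housing: side (342,172), scene (213,232).
- Small weight: side (343,196), scene (266,211).
- Large weight: side (339,274).
- Medium weight: grey at side (322,318). The purple (306,286), green (357,315) and orange (318,350) ones are look-alikes.

I'll check these in close crops.

```bash
cat > h.py <<'E'
import numpy as np,cv2
from bench import r,camera,camera_params
from scipy.optimize import least_squares
def proj(n,P,p=None):
    p=p or camera_params(n);V=p['view'];K=p['mtx']
    c=V[:3,:3]@np.asarray(P,float)+V[:3,3]; d=np.array([c[0],-c[1],-c[2]])
    if n=='wrist':
        rr=np.hypot(d[0],d[1]);t=np.arctan2(rr,d[2]);s=t/rr if rr>1e-9 else 0
        return np.array([K[0,0]*d[0]*s+K[0,2],K[1,1]*d[1]*s+K[1,2]])
    return (K@(d/d[2]))[:2]
def ray(n,px,p=None):
    p=p or camera_params(n);V=p['view'];K=p['mtx']
    a=(px[0]-K[0,2])/K[0,0];b=(px[1]-K[1,2])/K[1,1]
    if n=='wrist':
        t=np.hypot(a,b);s=np.sin(t)/t if t>1e-9 else 1
        d=np.array([a*s,b*s,np.cos(t)])
    else: d=np.array([a,b,1.])
    R=V[:3,:3]
    return -R.T@V[:3,3], R.T@np.array([d[0],-d[1],-d[2]])
def atz(n,px,z,p=None):
    o,d=ray(n,px,p);return o+d*(z-o[2])/d[2]
def tri(*obs):
    f=lambda P:np.concatenate([proj(n,P)-np.array(px) for n,px in obs])
    s=least_squares(f,[600,0,50]);return s.x,s.fun
def crop(n,out,x0,y0,x1,y1,s,img=None):
    im=camera(n) if img is None else img
    c=cv2.resize(im[y0:y1,x0:x1],None,fx=s,fy=s,interpolation=cv2.INTER_CUBIC)
    cv2.imwrite(out,cv2.cvtColor(c,cv2.COLOR_RGB2BGR))
E
python3 - <<'E'
from h import *
I=lambda n:cv2.imread(f"pics/{n}0.png")[:,:,::-1]
crop('side','pics/a.png',230,150,430,290,4,I('side'))
crop('side','pics/a2.png',270,250,430,370,5,I('side'))
crop('scene','pics/b.png',170,170,350,310,4,I('scene'))
crop('scene','pics/c.png',340,130,500,250,5,I('scene'))
E
```

```text
(no output)
```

View pics/a.png

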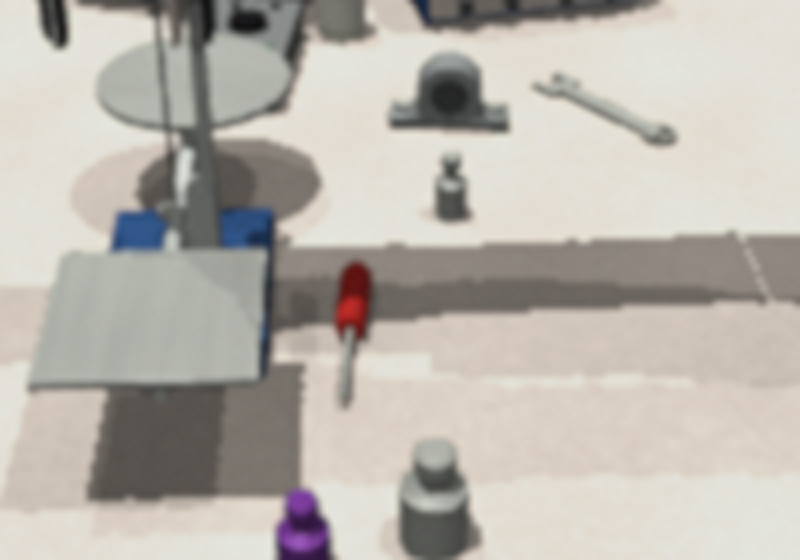

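View pics/a2.png

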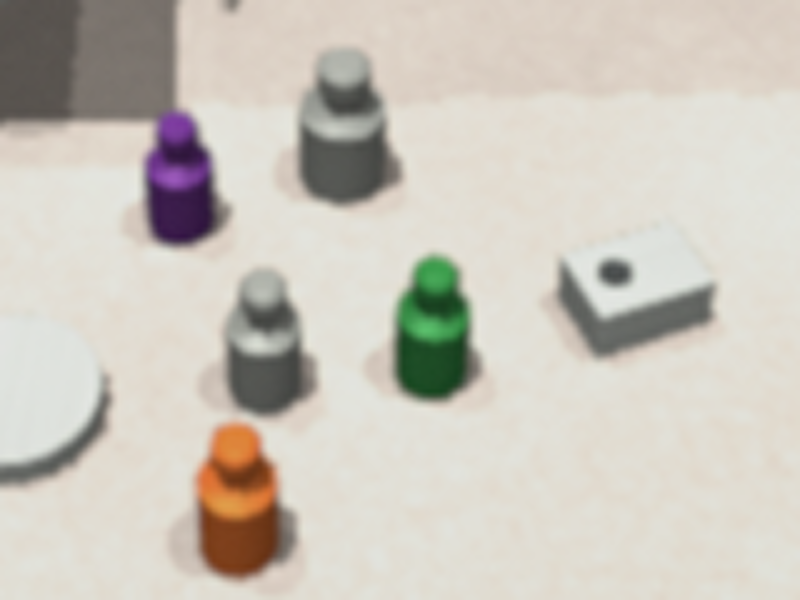

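View pics/b.png

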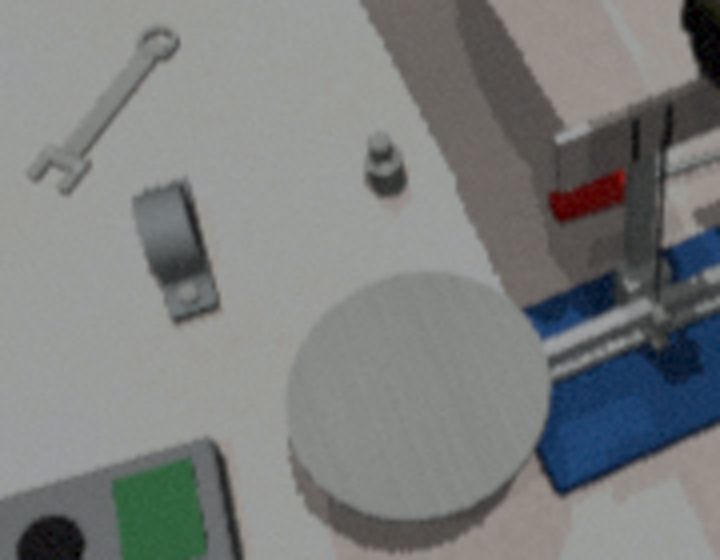

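View pics/c.png

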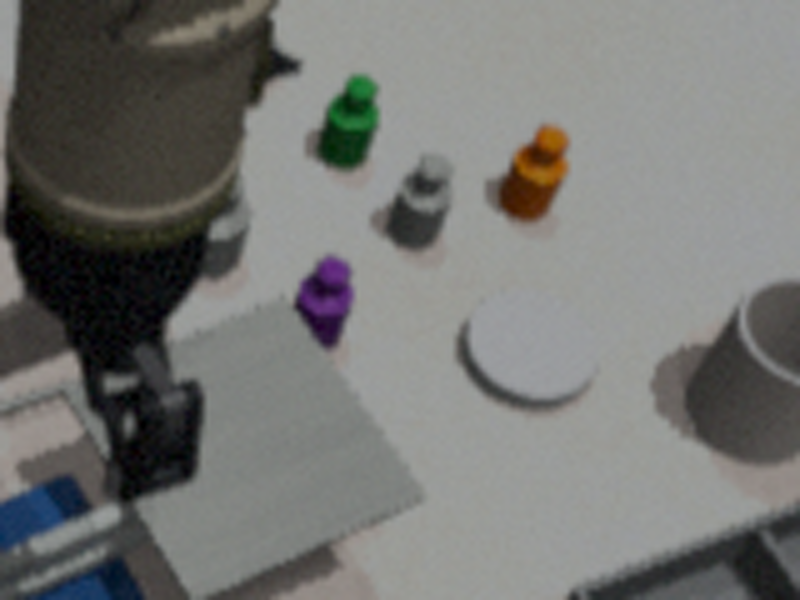

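```bash
python3 - <<'E'
from h import *
S=lambda x,y:(230+x/4,150+y/4)
A2=lambda x,y:(270+x/5,250+y/5)
B=lambda x,y:(170+x/4,170+y/4)
C=lambda x,y:(340+x/5,130+y/5)
p=lambda *a:print(*[np.round(x,1) for x in a])
print('foot front edge z0');a=atz('side',S(391,128),0);b=atz('side',S(508,131),0);p(a,b,np.linalg.norm(b-a))
print('scene foot +x end z0');a=atz('scene',B(178,321),0);b=atz('scene',B(219,306),0);p(a,b,np.linalg.norm(b-a))
p(atz('side',S(449,93),36))
print('large knob top 76'); p(atz('side',A2(344,63),74)); p(atz('side',A2(344,180),0)+0)
print('medium'); p(tri(('side',A2(264,287)),('scene',C(433,166)))); p(atz('side',A2(264,287),66),atz('scene',C(433,166),66))
print('small'); p(tri(('side',S(452,160)),('scene',B(380,141)))); p(atz('side',S(452,160),58),atz('scene',B(380,141),58))
print('lookalikes');p(atz('side',A2(435,273),66),atz('side',A2(236,442),66),atz('side',A2(178,128),66))
print('sq pan corners z110')
sq=[S(65,254),S(268,250),S(262,379),S(30,388)]
for q in sq:p(atz('side',q,110))
p(np.mean([atz('side',q,110) for q in sq],0))
print('scene sq'); p(atz('scene',C(287,300),110),atz('scene',C(424,496),110),atz('scene',C(190,600),108))
print('round pan scene: l r t b')
for q in [(288,395),(550,380),(425,271),(415,520)]:p(atz('scene',B(*q),110))
E
```

```text
foot front edge z0
[ 467.7 -317.6    0. ] [ 360.5 -316.6    0. ] 107.2
scene foot +x end z0
[ 471.3 -346.8    0. ] [ 470.2 -317.4    0. ] 29.4
[ 415.2 -320.7   36. ]
large knob top 76
[417.1 196.7  74. ]
[415.9 201.7   0. ]
mediumTraceback (most recent call last):
  File "<stdin>", line 11, in <module>
  File "<stdin>", line 6, in <lambda>
    return _wrapfunc(a, 'round', decimals=decimals, out=out)
    return _wrapit(obj, method, *args, **kwds)
    conv = _array_converter(obj)
ValueError: setting an array element with a sequence. The requested array has an inhomogeneous shape after 1 dimensions. The detected shape was (2,) + inhomogeneous part.
```

```bash
python3 - <<'E'
from h import *
S=lambda x,y:(230+x/4,150+y/4)
A2=lambda x,y:(270+x/5,250+y/5)
B=lambda x,y:(170+x/4,170+y/4)
C=lambda x,y:(340+x/5,130+y/5)
def p(*a):
    print(*[np.round(x,1) for x in a])
print('medium'); p(*tri(('side',A2(264,287)),('scene',C(433,166)))); p(atz('side',A2(264,287),66),atz('scene',C(433,166),66))
print('small'); p(*tri(('side',S(452,160)),('scene',B(380,141)))); p(atz('side',S(452,160),58),atz('scene',B(380,141),58))
print('lookalikes');p(atz('side',A2(435,273),66),atz('side',A2(236,442),66),atz('side',A2(178,128),66))
print('sq pan corners z110')
sq=[S(65,254),S(268,250),S(262,379),S(30,388)]
for q in sq:p(atz('side',q,110))
p(np.mean([atz('side',q,110) for q in sq],0))
print('scene sq'); p(atz('scene',C(287,300),110),atz('scene',C(424,496),110),atz('scene',C(190,600),108))
print('round pan scene: l r t b')
for q in [(288,395),(550,380),(425,271),(415,520)]:p(atz('scene',B(*q),110))
print('scale plate top');p(proj('scene',(630,0,300)),proj('side',(630,0,300)))
E
```

```text
medium
[449.  328.4  63.9] [-0.3  0.2 -0.3 -0.4]
[448.3 329.8  66. ] [452.  327.3  66. ]
small
[ 411.7 -175.8   52.5] [-0.2  0.1 -0.1 -0.2]
[ 411.  -167.7   58. ] [ 416.  -175.9   58. ]
lookalikes
[375.2 318.6  66. ] [454.8 408.   66. ] [494.1 236.2  66. ]
sq pan corners z110
[672.   51.9 110. ]
[534.7  41.2 110. ]
[522.7 177.6 110. ]
[661.  192.3 110. ]
[597.6 115.7 110. ]
scene sq
[533.4 176.5 110. ] [668.5 185.6 110. ] [677.3  48.  108. ]
round pan scene: l r t b
[ 604.8 -280.1  110. ]
[ 652.5 -129.6  110. ]
[ 554.4 -178.7  110. ]
[ 705.4 -230.7  110. ]
scale plate top
[358.8 198.8] [258. 141.]
```

>>> play_rows --commands "0 -0.12 0 0 0 0 1; 0 -0.24 0 0 0 0 1; 0 -0.3 0 0 0 0 1; -0.1 -0.3 -0.1 0 0.3 0 1; -0.2 -0.3 -0.2 0 0.6 0 1; -0.25 -0.3 -0.3 0 0.8 0 1; -0.28 -0.3 -0.4 0 1 0 1; -0.28 -0.3 -0.4 0 1 0 1"

```text
time: 1.15
tool_pos: [482.6, -205.1, 395.6]
tool_rot: [-0.651, 0.652, -0.274, 0.275]
contact_force: [0.5, 1.0, 0.2]
grip_width: 85.5
```

```bash
cat >> h.py <<'E'
from scipy.spatial.transform import Rotation as Ro
def rot(s): q=s['tool_rot'];return Ro.from_quat([q[1],q[2],q[3],q[0]])
def target(pos,yaw=None):
    # yaw: world angle (deg) of tool x axis; tool y down
    s=r.read_state();R=rot(s);d=R.inv().apply(np.asarray(pos,float)-s['tool_pos'])/500
    out=[d]
    M=R.as_matrix()
    if yaw is None: yaw=np.degrees(np.arctan2(M[1,0],M[0,0]))
    c,sn=np.cos(np.radians(yaw)),np.sin(np.radians(yaw))
    T=np.array([[c,0,-sn],[sn,0,c],[0,-1,0]])
    rv=(R.inv()*Ro.from_matrix(T)).as_rotvec()/(np.pi/4)
    print('shift',np.round(d,4),'turn',np.round(rv,4),'| pos',np.round(s['tool_pos'],1),'yaw',np.round(np.degrees(np.arctan2(M[1,0],M[0,0])),1),'t',round(s['time'],2),'q7',round(s['qpos'][6],2),'w',round(s['grip_width'],1),'F',np.round(s['contact_force'],1))
E
python3 - <<'E'
from h import *
target((415,-335,280),-90)
E
```

```text
shift [ 0.0911  0.2315 -0.2781] turn [5.000e-04 9.851e-01 1.700e-03] | pos [ 482.6 -205.1  395.6] yaw -45.7 t 1.15 q7 -0.47 w 85.5 F [0.5 1.  0.2]
```

>>> play_rows --commands "0.02 0.03 -0.06 0 0.23 0 1; 0.04 0.08 -0.12 0 0.46 0 1; 0.06 0.14 -0.18 0 0.69 0 1; 0.08 0.2 -0.24 0 0.9 0 1; 0.091 0.231 -0.278 0 0.985 0 1; 0.091 0.231 -0.278 0 0.985 0 1; 0.091 0.231 -0.278 0 0.985 0 1"

```text
time: 2.02
tool_pos: [420.2, -329.4, 280.8]
tool_rot: [0.504, -0.504, 0.496, -0.496]
contact_force: [0.2, 0.7, 0.6]
grip_width: 85.3
```

```bash
python3 - <<'E'
from h import *
target((415,-335,280),-90)
crop('wrist','pics/w1.png',0,0,640,400,1.25)
p=camera_params('wrist');print(p['view'].tolist())
for P in [(415,-335,66),(470,-318,14),(360,-318,14),(470,-352,14),(415,-335,0)]:print(P,proj('wrist',P,p)*1.25)
E
```

```text
shift [ 0.011   0.0016 -0.0106] turn [-0.0019  0.0201  0.0002] | pos [ 420.2 -329.4  280.8] yaw -89.1 t 2.02 q7 -0.95 w 85.3 F [0.2 0.7 0.6]
[[0.015809973620831655, -0.9998749535167301, -0.0003493766269065107, -336.7733092206434], [0.9501597126367263, 0.015132686795730333, -0.31139608583352124, -343.05841690107553], [0.31136243385515205, 0.004591200307234728, 0.9502801458851683, -544.1696337368454], [0.0, 0.0, 0.0, 1.0]]
(415, -335, 66) [405.15835723 218.01048962]
(470, -318, 14) [388.80100889 153.23324087]
(360, -318, 14) [387.91331389 255.38007604]
(470, -352, 14) [422.21092095 153.83080889]
(415, -335, 0) [404.39270243 203.25754525]
```

View pics/w1.png

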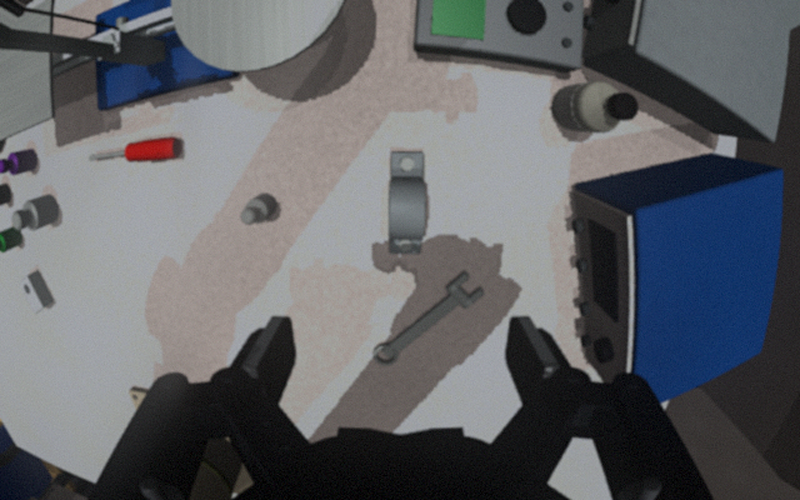

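```bash
python3 - <<'E'
from h import *
target((416,-337,40),-90)
E
```

```text
shift [ 0.0148  0.4819 -0.0096] turn [-0.0022  0.0199  0.0005] | pos [ 420.3 -329.4  280.9] yaw -89.1 t 2.08 q7 -0.95 w 85.3 F [-0.9  0.8  0.1]
```

>>> play_rows --commands "0.015 0.1 -0.0096 0 0.02 0 1; 0.015 0.2 -0.0096 0 0.02 0 1; 0.015 0.3 -0.0096 0 0.02 0 1; 0.015 0.4 -0.0096 0 0.02 0 1; 0.015 0.46 -0.0096 0 0.02 0 1; 0.015 0.482 -0.0096 0 0.02 0 1; 0.015 0.482 -0.0096 0 0.02 0 1" --grip_force 60

```text
time: 2.95
tool_pos: [415.0, -337.8, 39.4]
tool_rot: [-0.5, 0.499, -0.5, 0.501]
contact_force: [0.2, -0.3, 0.7]
grip_width: 85.3
```

```bash
python3 - <<'E'
from h import *
target((416,-337,40),-90)
crop('wrist','pics/w2.png',150,150,500,400,2)
E
```

```text
shift [-0.0015 -0.0013  0.002 ] turn [-0.0008 -0.0033  0.    ] | pos [ 415.  -337.8   39.4] yaw -90.1 t 2.95 q7 -0.88 w 85.3 F [ 0.2 -0.3  0.7]
```

View pics/w2.png

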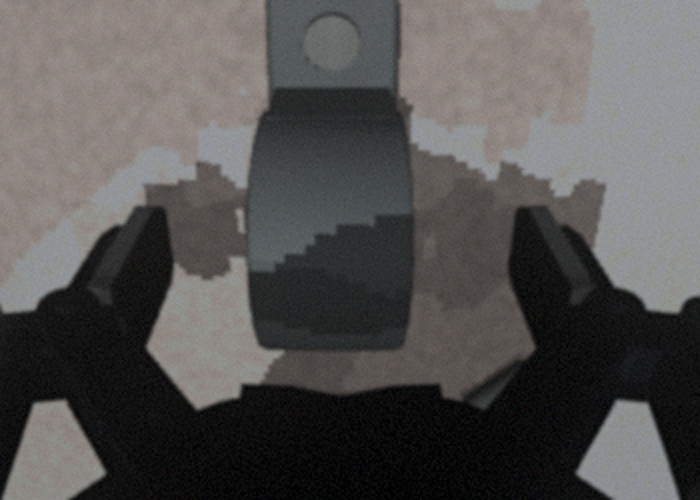

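>>> play_rows --commands "0 0 0 0 0 0 -1; 0 0 0 0 0 0 -1; 0 0 0 0 0 0 -1; 0 0 0 0 0 0 -1; 0 0 0 0 0 0 -1; 0 0 0 0 0 0 -1; 0 0 0 0 0 0 -1"

```text
time: 3.88
tool_pos: [414.6, -337.9, 39.5]
tool_rot: [-0.499, 0.499, -0.501, 0.501]
contact_force: [-0.4, 3.3, 5.3]
grip_width: 33.2
```

>>> play_rows --commands "0 -0.06 0 0 0 0 -1; 0 -0.16 0 0 0 0 -1; 0 -0.28 0 0 0 0 -1; 0 -0.4 0 0 0 0 -1; 0 -0.52 0 0 0 0 -1; 0 -0.64 0 0 0 0 -1; 0 -0.72 0 0 0 0 -1; 0 -0.72 0 0 0 0 -1"

```text
time: 4.88
tool_pos: [414.5, -338.6, 400.9]
tool_rot: [-0.499, 0.499, -0.5, 0.502]
contact_force: [1.1, -0.5, -7.3]
grip_width: 33.9
```

```bash
python3 - <<'E'
from h import *
target((598,115,400),-90)
crop('wrist','pics/w3.png',0,0,640,400,1.25)
p=camera_params('wrist')
for P in [(672,51,110),(534,41,110),(523,177,110),(661,192,110)]:print(P,proj('wrist',P,p)*1.25)
E
```

```text
shift [-0.9087  0.0012  0.3631] turn [-0.0043 -0.0054  0.0026] | pos [ 414.5 -338.6  400.9] yaw -90.2 t 4.88 q7 -0.95 w 33.9 F [ 1.1 -0.5 -7.3]
(672, 51, 110) [103.40643057  20.15409927]
(534, 41, 110) [108.10279332 118.15385505]
(523, 177, 110) [ 49.25780753 140.27272619]
(661, 192, 110) [41.72200497 52.88434751]
```

View pics/w3.png

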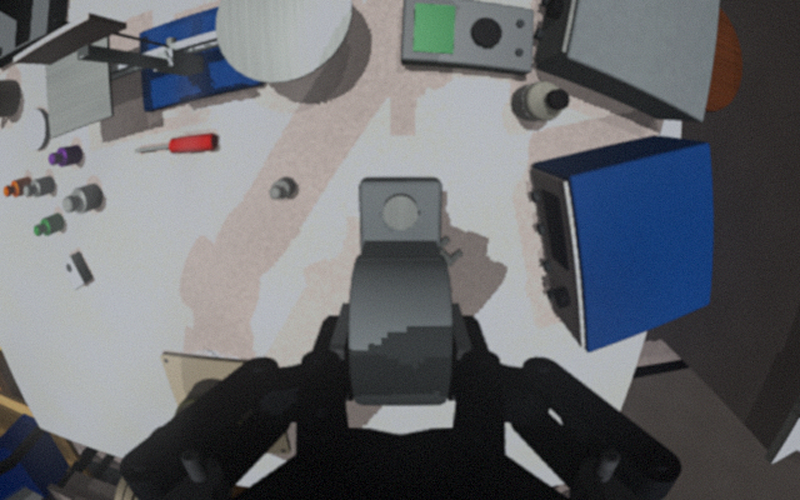

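>>> play_rows --commands "-0.05 0 0.02 0 0 0 -1; -0.14 0 0.05 0 0 0 -1; -0.25 0 0.09 0 0 0 -1; -0.36 0 0.13 0 0 0 -1; -0.47 0 0.18 0 0 0 -1; -0.58 0 0.22 0 0 0 -1; -0.69 0 0.27 0 0 0 -1; -0.8 0 0.32 0 0 0 -1"

```text
time: 5.92
tool_pos: [575.6, 63.0, 395.7]
tool_rot: [0.498, -0.5, 0.502, -0.5]
contact_force: [0.7, -0.6, -5.7]
grip_width: 33.4
```

```bash
python3 - <<'E'
from h import *
target((598,115,300),-90)
E
```

```text
shift [-0.1044  0.1911  0.0452] turn [ 0.0054 -0.0053  0.001 ] | pos [575.6  63.  395.7] yaw -90.2 t 5.92 q7 -1.77 w 33.4 F [ 0.7 -0.6 -5.7]
```

>>> play_rows --commands "-0.06 0.05 0.025 0 0 0 -1; -0.09 0.1 0.04 0 0 0 -1; -0.104 0.15 0.045 0 0 0 -1; -0.104 0.19 0.045 0 0 0 -1; -0.104 0.19 0.045 0 0 0 -1; -0.104 0.19 0.045 0 0 0 -1"

```text
time: 6.68
tool_pos: [598.2, 113.1, 303.4]
tool_rot: [0.499, -0.499, 0.501, -0.501]
contact_force: [-0.1, 0.5, -5.8]
grip_width: 33.4
```

```bash
python3 - <<'E'
from h import *
target((598,115,156),-90)
F=[]
I=camera('wrist')
for i in range(3):
    F.append(r.read_state()['contact_force'][2]); camera('side')
print(F)
crop('wrist','pics/w4.png',0,0,640,400,1.25,I)
crop('side','pics/s4.png',150,80,390,320,2.5)
p=camera_params('wrist')
for P in [(672,51,110),(534,41,110),(523,177,110),(661,192,110)]:print(P,proj('wrist',P,p)*1.25)
E
```

```text
shift [-3.900e-03  2.949e-01 -2.000e-04] turn [ 0.0011 -0.0053  0.0003] | pos [598.2 113.1 303.4] yaw -90.2 t 6.67 q7 -1.85 w 33.4 F [-0.1  0.5 -5.8]
[np.float64(-5.639163305189566), np.float64(-5.42962632491556), np.float64(-5.782714045090127)]
(672, 51, 110) [473.54029795 132.79195389]
(534, 41, 110) [477.55355841 285.59615535]
(523, 177, 110) [331.49411197 296.87559471]
(661, 192, 110) [305.71232491 147.19906783]
```

View pics/w4.png

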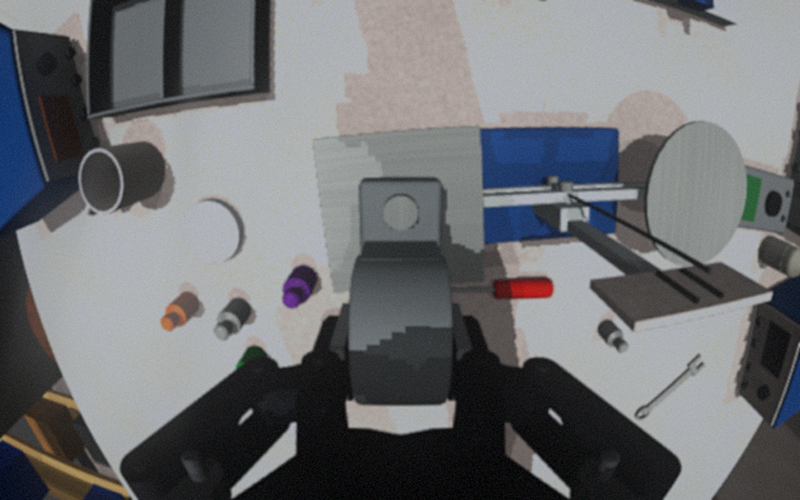

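View pics/s4.png

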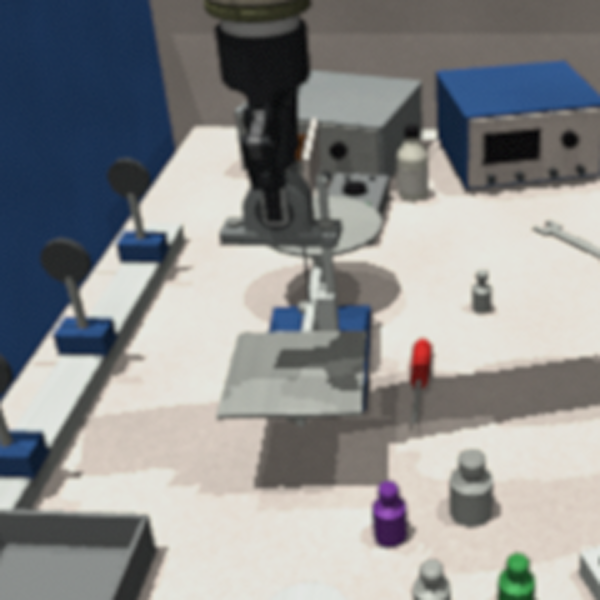

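>>> play_rows --commands "0.006 0.08 0.01 0 0 0 -1; 0.006 0.17 0.01 0 0 0 -1; 0.006 0.24 0.01 0 0 0 -1; 0.006 0.285 0.01 0 0 0 -1; 0.006 0.305 0.01 0 0 0 -1; 0.006 0.32 0.01 0 0 0 -1; 0.006 0.335 0.01 0 0 0 -1; 0.006 0.35 0.01 0 0 0 -1"

```text
time: 7.92
tool_pos: [604.3, 109.8, 129.6]
tool_rot: [-0.499, 0.498, -0.501, 0.502]
contact_force: [-0.5, -2.2, -0.1]
grip_width: 33.3
```

```bash
python3 - <<'E'
from h import *
target((603,110,116),-90)
crop('side','pics/s5.png',150,80,390,320,2.5)
E
```

```text
shift [-0.0003  0.0271 -0.0026] turn [-0.0028 -0.0057  0.0002] | pos [604.3 109.8 129.6] yaw -90.3 t 7.92 q7 -1.86 w 33.3 F [-0.5 -2.2 -0.1]
```

View pics/s5.png

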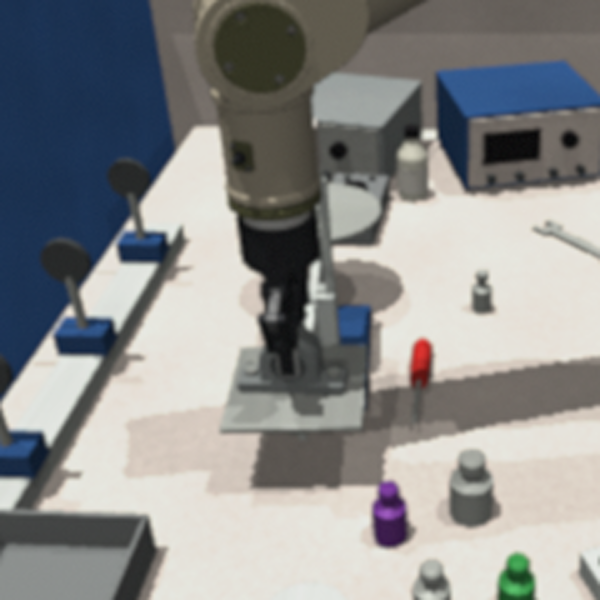

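>>> play_rows --commands "0 0.01 0 0 0 0 -1; 0 0.018 0 0 0 0 -1; 0 0.018 0 0 0 0 -1; 0 0.018 0 0 0 0 -1; 0 0.018 0 0 0 0 -1; 0 0.018 0 0 0 0 -1"

```text
time: 8.72
tool_pos: [603.6, 110.3, 120.0]
tool_rot: [-0.499, 0.499, -0.501, 0.501]
contact_force: [0.5, -1.9, -0.4]
grip_width: 33.1
```

>>> play_rows --commands "0 0 0 0 0 0 0.2; 0 0 0 0 0 0 0.6; 0 0 0 0 0 0 1; 0 0 0 0 0 0 1; 0 0 0 0 0 0 1; 0 0 0 0 0 0 1; 0 0 0 0 0 0 1"

```text
time: 9.6
tool_pos: [603.5, 110.3, 119.9]
tool_rot: [-0.499, 0.499, -0.501, 0.501]
contact_force: [-0.9, -0.2, -0.3]
grip_width: 85.6
```

```bash
python3 - <<'E'
from h import *
target((603,110,420),-90)
crop('side','pics/s6.png',150,80,390,320,2.5)
crop('wrist','pics/w6.png',0,0,640,400,1.25)
E
```

```text
shift [ 5.000e-04 -6.003e-01 -9.000e-04] turn [-0.0002 -0.005   0.    ] | pos [603.5 110.3 119.9] yaw -90.2 t 9.6 q7 -1.86 w 85.6 F [-0.9 -0.2 -0.3]
```

View pics/s6.png

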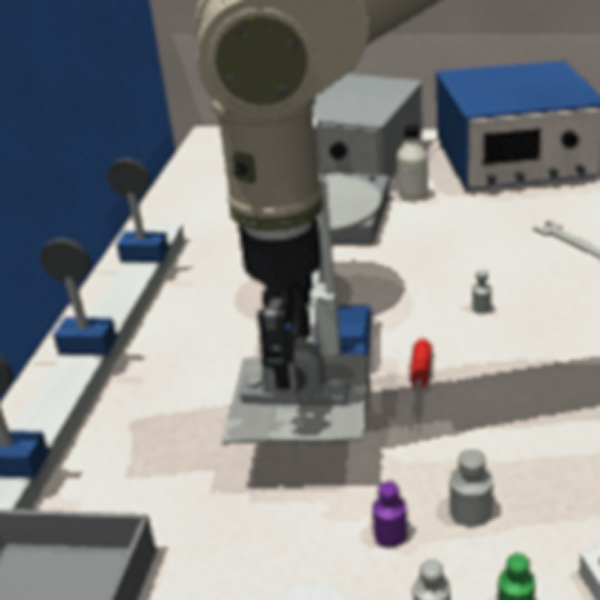

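View pics/w6.png

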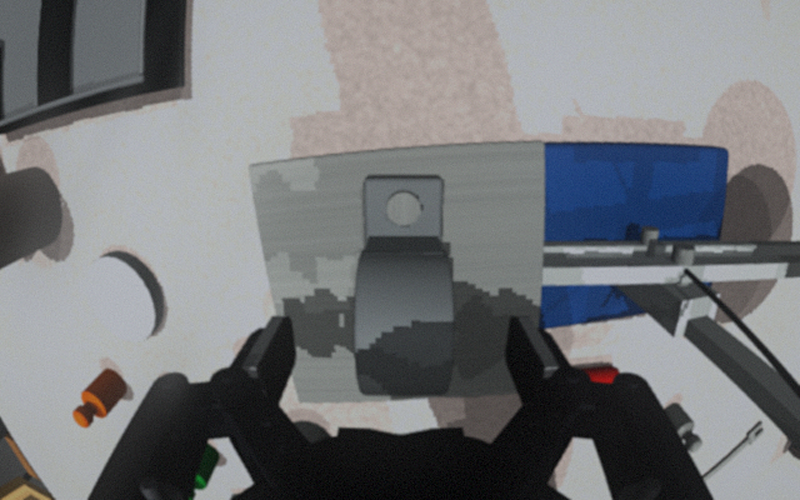

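>>> play_rows --commands "0 -0.08 0 0 0 0 1; 0 -0.19 0 0 0 0 1; 0 -0.3 0 0 0 0 1; -0.04 -0.36 -0.08 0 0 0 1; -0.08 -0.36 -0.18 0 0 0 1; -0.13 -0.36 -0.28 0 0 0 1; -0.176 -0.36 -0.372 0 0 0 1; -0.176 -0.36 -0.372 0 0 0 1"

```text
time: 10.7
tool_pos: [415.2, 201.2, 300.6]
tool_rot: [0.501, -0.5, 0.499, -0.5]
contact_force: [0.7, -0.8, 0.4]
grip_width: 85.5
```

```bash
python3 - <<'E'
from h import *
target((417,198,36),-90)
crop('wrist','pics/w7.png',0,0,640,400,1.25)
crop('side','pics/s7.png',150,80,390,320,2.5)
crop('scene','pics/c7.png',200,120,460,320,3)
p=camera_params('wrist')
for P in [(417,198,0),(417,198,46),(417,198,76)]:print(P,proj('wrist',P,p)*1.25)
E
```

```text
shift [0.0067 0.5292 0.0029] turn [-0.0018  0.0016 -0.0008] | pos [415.2 201.2 300.6] yaw -89.9 t 10.7 q7 -2.11 w 85.5 F [ 0.7 -0.8  0.4]
(417, 198, 0) [399.83609532 196.05680316]
(417, 198, 46) [399.78632366 204.58695458]
(417, 198, 76) [399.74730907 211.29120809]
```

View pics/w7.png

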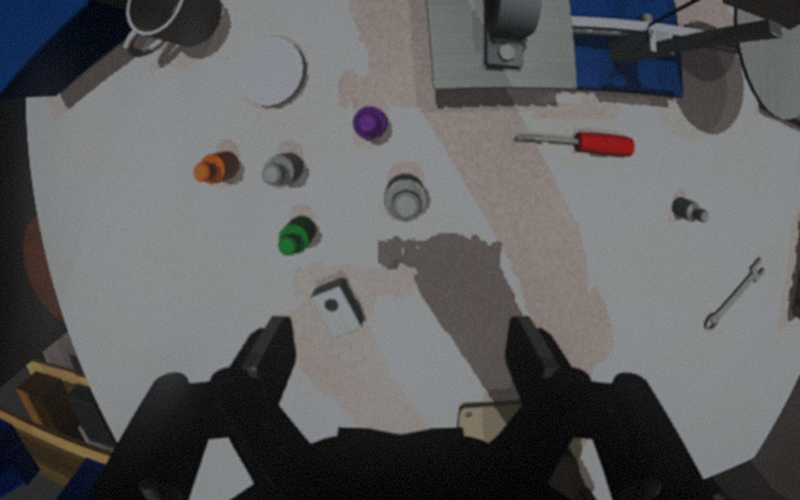

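View pics/s7.png

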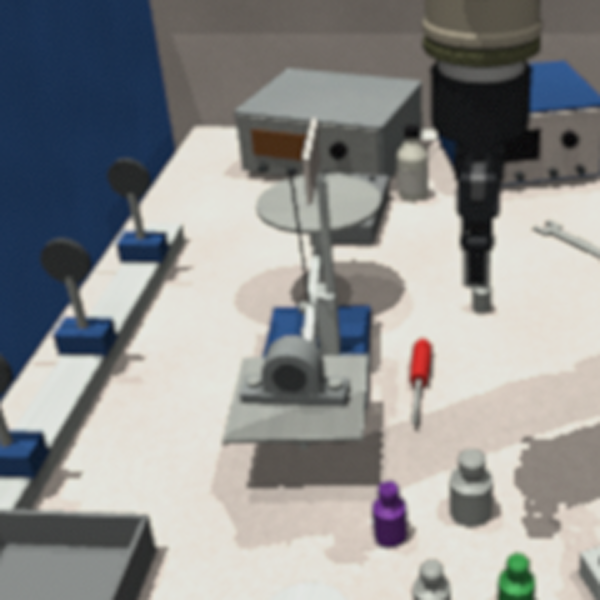

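View pics/c7.png

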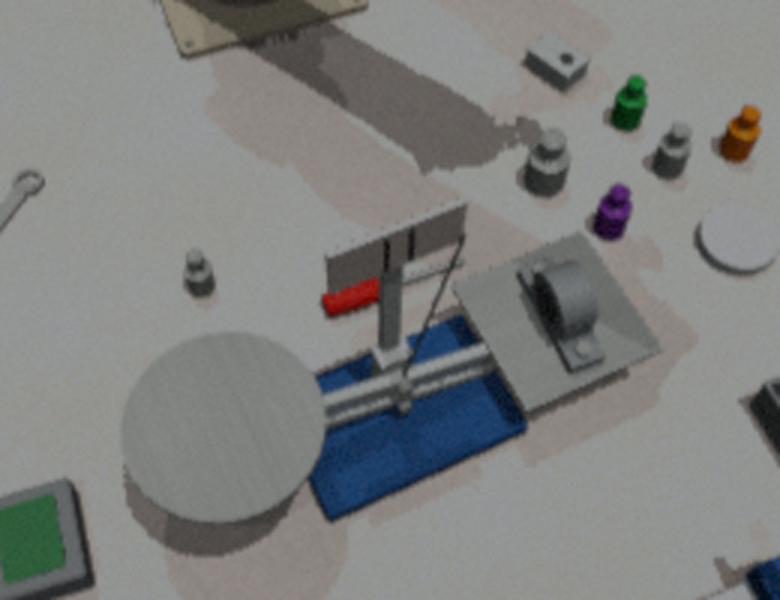

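```bash
cat > fit.py <<'E'
from h import *
def fitsq(side,scene,z0=None):
    loc=np.array([[-70,-70],[70,-70],[70,70],[-70,70]],float)
    def pts(v):
        c,s=np.cos(v[3]),np.sin(v[3]);return [(v[0]+c*a-s*b,v[1]+s*a+c*b,v[2]) for a,b in loc]
    def f(v):
        P=pts(v);o=[]
        for i,q in side.items():o.append(proj('side',P[i])-q)
        for i,q in scene.items():o.append(proj('scene',P[i])-q)
        return np.concatenate(o)
    s=least_squares(f,[603,110,100,.08]);return s.x,s.fun
E
python3 - <<'E'
from fit import *
S=lambda x,y:(150+x/2.5,80+y/2.5)
S0=lambda x,y:(230+x/4,150+y/4)
C=lambda x,y:(200+x/3,120+y/3)
C0=lambda x,y:(340+x/5,130+y/5)
# idx:0 (-x,-y) 1 (+x,-y) 2 (+x,+y) 3(-x,+y)
x0,f0=fitsq({1:S0(65,254),0:S0(268,250),3:S0(262,379),2:S0(30,384)},{3:C0(287,300),2:C0(424,496),1:C0(190,600)})
x1,f1=fitsq({1:S(240,356),0:S(369,358),3:S(363,438),2:S(223,441)},{3:C(585,233),2:C(660,349),1:C(529,414),0:C(455,288)})
for x,f in((x0,f0),(x1,f1)):print(np.round(x,2),np.round(f,1))
x,f=fitsq({},{3:C(585,233),2:C(660,349),1:C(529,414),0:C(455,288)});print(np.round(x,2),np.round(f,1))
x,f=fitsq({1:S(240,356),0:S(369,358),3:S(363,438),2:S(223,441)},{});print(np.round(x,2),np.round(f,1))
print('knob large');print([np.round(a,1) for a in tri(('side',S(472,458)),('scene',C(552,139)))])
E
```

```text
[6.0050e+02 1.1202e+02 1.0680e+02 7.0000e-02] [-0.7 -0.1 -0.1  0.1 -1.1  0.8 -1.1  0.5 -1.4 -1.5 -0.5 -0.6 -0.7 -0.4]
[6.0356e+02 1.0930e+02 7.0740e+01 8.0000e-02] [ 0.1  1.2 -1.2 -0.6 -1.   0.7 -1.6  0.7 -1.6 -0.9  0.9 -0.1 -1.  -0.9
 -1.6 -1.1]
[5.9763e+02 1.1788e+02 5.0620e+01 7.0000e-02] [-0.9  0.5  0.9  0.6 -0.  -0.8 -0.1 -0.2]
[6.0119e+02 1.0827e+02 7.1650e+01 8.0000e-02] [ 1.   0.7 -0.4 -1.1  0.   0.1 -0.5  0.2]
knob large
[array([418. , 197. ,  71.6]), array([-0.4,  0.2, -0.4, -0.4])]
```

```bash
python3 - <<'E'
from h import *
C=lambda x,y:(200+x/3,120+y/3)
for q in [(327,255),(466,204)]:print(np.round(atz('scene',C(*q),300),0))
target((419,195,130),-90)
E
```

```text
[ 607. -103.  300.]
[602.   4. 300.]
shift [0.0069 0.34   0.0011] turn [-0.0008 -0.0061  0.    ] | pos [418.4 198.4 300. ] yaw -90.3 t 10.85 q7 -2.11 w 85.3 F [-0.6 -0.4  0.2]
```

>>> play_rows --commands "0.007 0.1 0.001 0 0 0 1; 0.007 0.22 0.001 0 0 0 1; 0.007 0.32 0.001 0 0 0 1; 0.007 0.34 0.001 0 0 0 1; 0.007 0.34 0.001 0 0 0 1"

```text
time: 11.48
tool_pos: [419.1, 195.3, 130.5]
tool_rot: [0.499, -0.499, 0.501, -0.501]
contact_force: [0.3, 0.4, 1.2]
grip_width: 86.0
```

```bash
python3 - <<'E'
from h import *
target((419,195,27),-90)
crop('wrist','pics/w8.png',100,100,540,400,1.8)
p=camera_params('wrist')
for P in [(419,195,76),(419,195,46)]:print(P,(proj('wrist',P,p)-100)*1.8)
E
```

```text
shift [ 6.00e-04  2.07e-01 -2.00e-04] turn [-0.     -0.0063 -0.0001] | pos [419.1 195.3 130.5] yaw -90.3 t 11.47 q7 -2.13 w 86.0 F [0.3 0.4 1.2]
(419, 195, 76) [396.069702   228.21017914]
(419, 195, 46) [396.18428063 198.9162606 ]
```

View pics/w8.png

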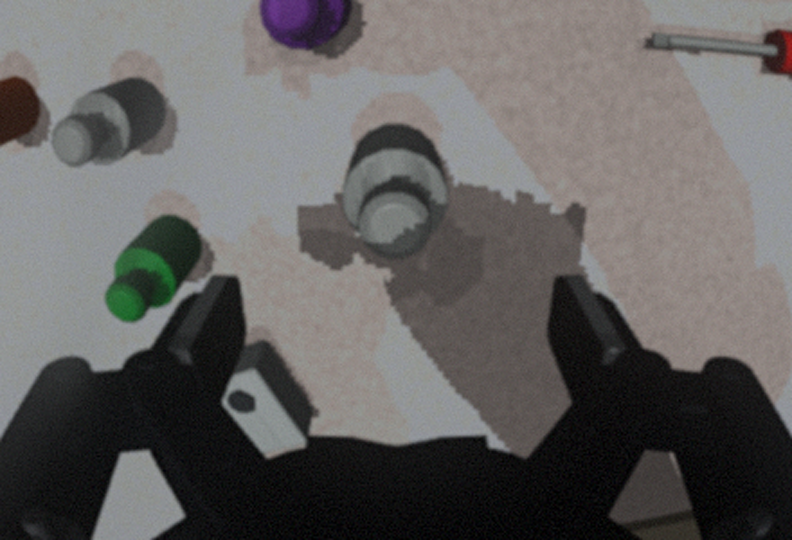

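>>> play_rows --commands "0 0.09 0.004 0 0 0 1; 0 0.17 0.004 0 0 0 1; 0 0.207 0.004 0 0 0 1; 0 0.207 0.004 0 0 0 1; 0 0.207 0.004 0 0 0 -1; 0 0.207 0.004 0 0 0 -1; 0 0.207 0.004 0 0 0 -1; 0 0.207 0.004 0 0 0 -1"

```text
time: 12.52
tool_pos: [421.2, 196.0, 27.8]
tool_rot: [-0.5, 0.498, -0.501, 0.501]
contact_force: [-2.0, -0.4, 8.9]
grip_width: 42.6
```

>>> play_rows --commands "0 0 0 0 0 0 -1; 0 0 0 0 0 0 -1; 0 0 0 0 0 0 -1"

```text
time: 12.9
tool_pos: [421.2, 196.0, 27.8]
tool_rot: [-0.5, 0.498, -0.501, 0.501]
contact_force: [-0.6, -1.2, 9.3]
grip_width: 42.6
```

```bash
python3 - <<'E'
from h import *
target((421,195,27),-90)
crop('wrist','pics/w9.png',100,100,540,400,1.8)
E
```

```text
shift [ 0.002   0.0015 -0.0005] turn [-0.0028 -0.0051 -0.0012] | pos [421.2 196.   27.8] yaw -90.2 t 12.9 q7 -2.17 w 42.6 F [-0.6 -1.2  9.3]
```

View pics/w9.png

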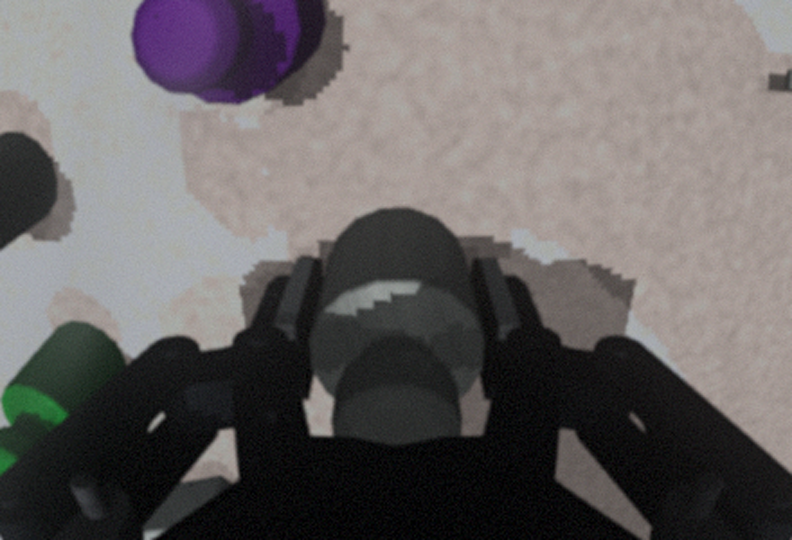

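>>> play_rows --commands "0 -0.06 0 0 0 0 -1; 0 -0.16 0 0 0 0 -1; 0 -0.28 0 0 0 0 -1; 0 -0.4 0 0 0 0 -1; 0 -0.52 0 0 0 0 -1; 0 -0.64 0 0 0 0 -1; 0 -0.75 0 0 0 0 -1; 0 -0.75 0 0 0 0 -1"

```text
time: 13.95
tool_pos: [420.9, 196.0, 405.2]
tool_rot: [-0.501, 0.497, -0.5, 0.502]
contact_force: [-0.5, -0.4, -6.4]
grip_width: 42.3
```

```bash
python3 - <<'E'
from h import *
print([r.read_state()['contact_force'][2].round(2)for i in range(3)])
target((625,-205,400),-90)
E
```

```text
[np.float64(-6.37), np.float64(-6.37), np.float64(-6.37)]
shift [0.8004 0.0105 0.4113] turn [-0.0075 -0.0049 -0.0037] | pos [420.9 196.  405.2] yaw -90.2 t 13.95 q7 -2.1 w 42.3 F [-0.5 -0.4 -6.4]
```

>>> play_rows --commands "0.04 0 0.02 0 0 0 -1; 0.13 0 0.06 0 0 0 -1; 0.23 0 0.12 0 0 0 -1; 0.33 0 0.17 0 0 0 -1; 0.43 0 0.22 0 0 0 -1; 0.53 0 0.27 0 0 0 -1; 0.63 0 0.32 0 0 0 -1; 0.73 0 0.37 0 0 0 -1"

```text
time: 14.95
tool_pos: [603.9, -171.6, 399.0]
tool_rot: [0.499, -0.5, 0.502, -0.5]
contact_force: [1.6, -0.1, -4.3]
grip_width: 42.4
```

```bash
python3 - <<'E'
from h import *
target((625,-205,210),-90)
E
```

```text
shift [0.0669 0.3778 0.0437] turn [ 0.004  -0.0045 -0.001 ] | pos [ 603.9 -171.6  399. ] yaw -90.2 t 14.95 q7 -1.33 w 42.4 F [ 1.6 -0.1 -4.3]
```

>>> play_rows --commands "0.05 0.02 0.03 0 0 0 -1; 0.065 0.1 0.043 0 0 0 -1; 0.067 0.21 0.043 0 0 0 -1; 0.067 0.31 0.043 0 0 0 -1; 0.067 0.36 0.043 0 0 0 -1; 0.067 0.36 0.043 0 0 0 -1; 0.067 0.36 0.043 0 0 0 -1"

```text
time: 15.82
tool_pos: [625.3, -203.9, 222.0]
tool_rot: [-0.499, 0.499, -0.501, 0.501]
contact_force: [0.3, 0.4, -5.5]
grip_width: 42.7
```

```bash
python3 - <<'E'
from h import *
I=camera('scene')
print([ (camera('side')is None) or r.read_state()['contact_force'][2].round(2)for i in range(3)])
target((625,-205,140),-90)
crop('scene','pics/c10.png',200,120,460,320,3,I)
crop('wrist','pics/w10.png',0,0,640,400,1.25)
E
```

```text
[np.float64(-5.18), np.float64(-5.71), np.float64(-5.77)]
shift [ 0.002   0.1652 -0.0017] turn [-0.0025 -0.005   0.0005] | pos [ 625.7 -204.   222.6] yaw -90.2 t 16.02 q7 -1.28 w 42.1 F [-0.2  0.4 -5.8]
```

View pics/c10.png

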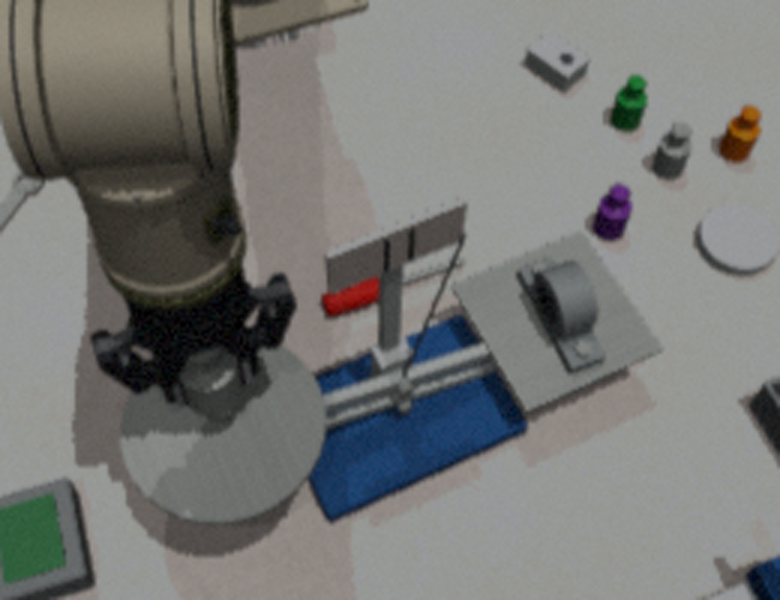

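View pics/w10.png

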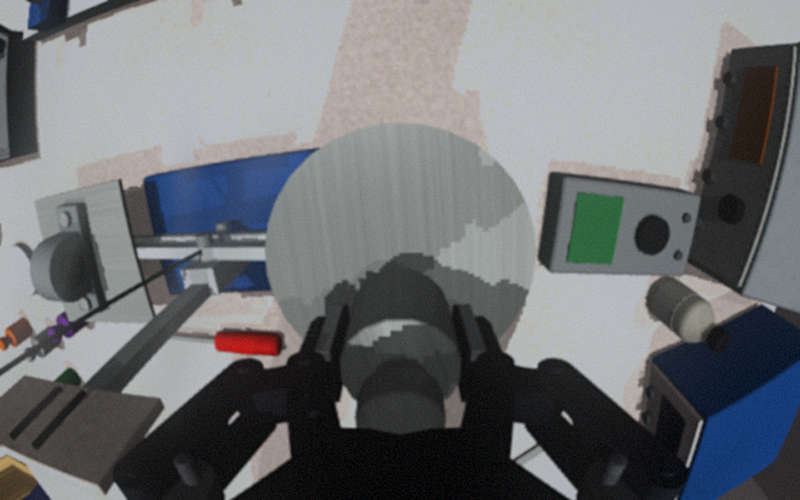

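>>> play_rows --commands "0 0.05 0 0 0 0 -1; 0 0.08 0 0 0 0 -1; 0 0.1 0 0 0 0 -1; 0 0.12 0 0 0 0 -1; 0 0.14 0 0 0 0 -1; 0 0.155 0 0 0 0 -1; 0 0.165 0 0 0 0 -1; 0 0.167 0 0 0 0 -1"

```text
time: 17.08
tool_pos: [625.4, -203.8, 137.8]
tool_rot: [-0.499, 0.499, -0.501, 0.501]
contact_force: [-0.3, -3.0, 0.6]
grip_width: 42.7
```

>>> play_rows --commands "0 0 0 0 0 0 -1; 0 0 0 0 0 0 -1; 0 0 0 0 0 0 -1; 0 0 0 0 0 0 -1"

```text
time: 17.58
tool_pos: [625.4, -203.8, 138.0]
tool_rot: [-0.499, 0.499, -0.501, 0.501]
contact_force: [0.4, -3.1, 0.3]
grip_width: 41.8
```

```bash
python3 - <<'E'
from h import *
target((625,-205,140),-90)
crop('scene','pics/c11.png',200,120,460,320,3)
E
```

```text
shift [ 0.0024 -0.004  -0.0007] turn [-0.0005 -0.0049  0.0001] | pos [ 625.4 -203.8  138. ] yaw -90.2 t 17.57 q7 -1.27 w 41.8 F [ 0.4 -3.1  0.3]
```

View pics/c11.png

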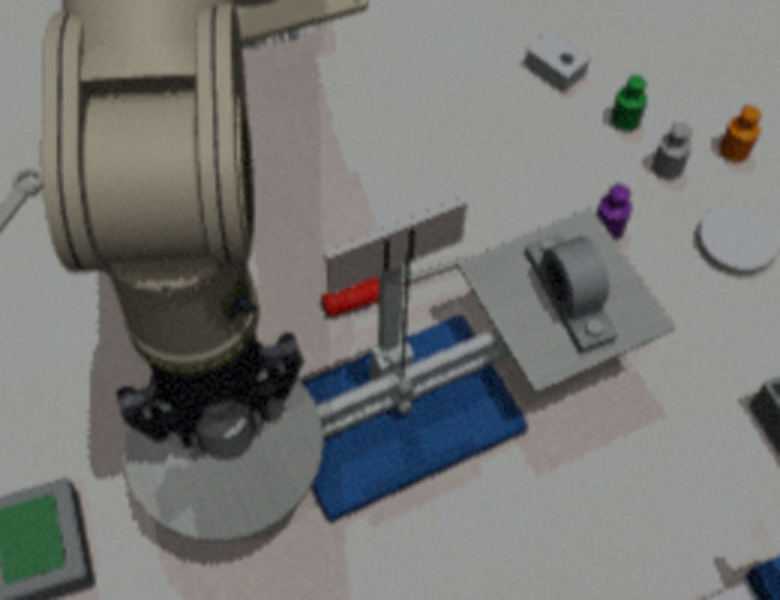

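>>> play_rows --commands "0 0 0 0 0 0 0; 0 0 0 0 0 0 0.5; 0 0 0 0 0 0 1; 0 0 0 0 0 0 1; 0 0 0 0 0 0 1; 0 0 0 0 0 0 1"

```text
time: 18.38
tool_pos: [625.2, -203.7, 137.8]
tool_rot: [0.499, -0.499, 0.501, -0.501]
contact_force: [-0.2, -0.3, -0.1]
grip_width: 85.6
```

>>> play_rows --commands "0 -0.06 0 0 0 0 1; 0 -0.16 0 0 0 0 1; 0 -0.28 0 0 0 0 1; 0 -0.4 0 0 0 0 1; 0 -0.5 0 0 0 0 1; 0 -0.5 -0.1 0 0 0 1; 0 -0.5 -0.2 0 0 0 1; 0 -0.5 -0.2 0 0 0 1"

```text
time: 19.38
tool_pos: [522.3, -204.4, 388.9]
tool_rot: [-0.499, 0.498, -0.501, 0.502]
contact_force: [1.0, 0.1, 0.5]
grip_width: 85.4
```

```bash
python3 - <<'E'
from h import *
target((625,-205,140),-90)
crop('scene','pics/c12.png',200,120,460,320,3)
crop('side','pics/s12.png',180,90,360,270,3.3)
crop('wrist','pics/w12.png',0,0,640,400,1.25)
E
```

```text
shift [-2.000e-04  4.980e-01  2.048e-01] turn [-0.0014 -0.0083  0.0001] | pos [ 522.3 -204.4  388.9] yaw -90.4 t 19.38 q7 -1.26 w 85.4 F [1.  0.1 0.5]
```

View pics/c12.png

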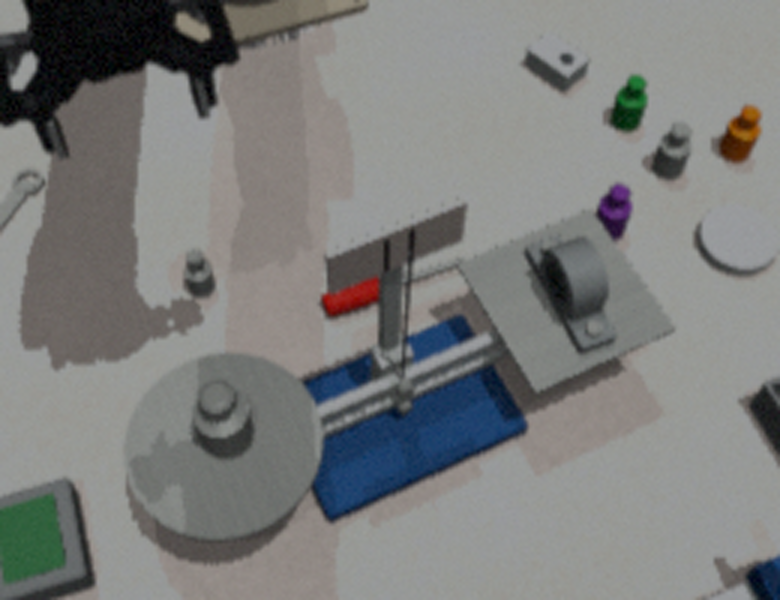

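View pics/s12.png

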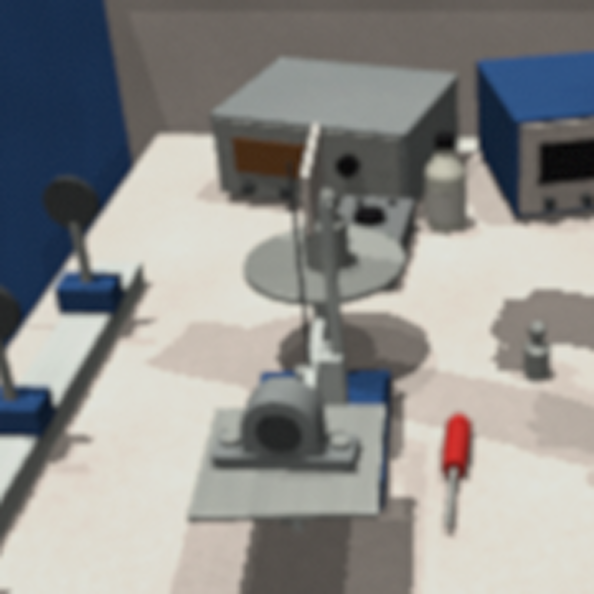

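View pics/w12.png

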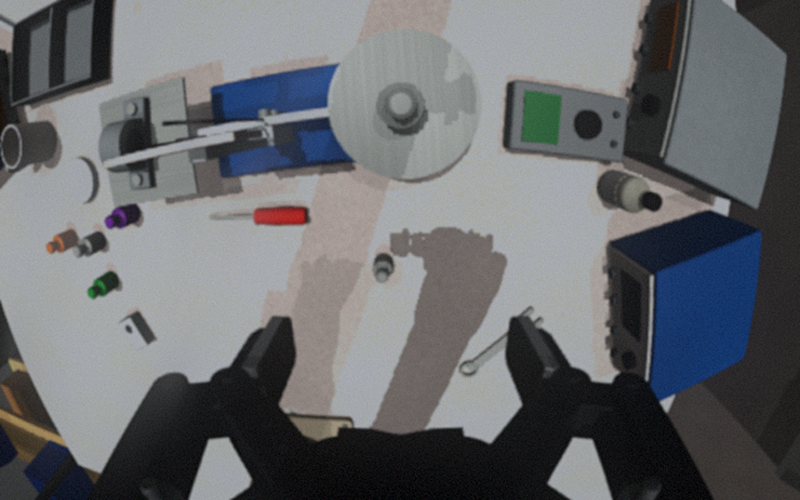

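```bash
python3 - <<'E'
from h import *
a=cv2.imread('pics/scene0.png')[:,:,::-1];b=camera('scene');cv2.imwrite('pics/scene12.png',b[:,:,::-1])
f=lambda i:cv2.resize(i[180:260,295:365],None,fx=5.5,fy=5.5,interpolation=cv2.INTER_CUBIC)
cv2.imwrite('pics/cmp.png',np.hstack([f(a),f(b)])[:,:,::-1])
for y in range(192,250,4):
    print(y,a[y,328:342].sum(1),b[y,328:342].sum(1))
E
```

```text
192 [430 420 424 437 443 448 429 416 386 311 316 273 248 243] [462 454 460 461 456 453 458 454 450 417 454 452 451 435]
196 [304 265 254 249 226 232 204 189 164 108 161 186 191 187] [457 458 449 429 398 392 306 245 211 154 201 220 231 228]
200 [112  90 180 188 188 183 195 179 102  68 134 172 188 179] [127 114 214 228 219 219 224 212 120  90 183 220 214 228]
204 [ 51  90 180 194 185 184 183 130  87  81 196 191 178 213] [ 88  94 220 221 223 222 217 218 164 140 210 227 230 245]
208 [ 62  87 173 183 181 206 259 174 264 435 459 461 447 442] [ 83 122 217 212 213 225 311 353 197 308 439 456 457 457]
212 [163 174 172 174 184 202 266 155 269 380 363 310 291 256] [160 171 171 188 185 208 294 308 194 308 355 312 282 277]
216 [169 189 181 186 183 196 246 188 337 421 441 434 453 443] [201 204 224 217 226 255 338 254 239 416 431 437 453 452]
220 [169 180 189 181 187 211 289 237 392 419 446 454 463 449] [205 214 216 210 220 277 404 231 291 438 449 453 451 448]
224 [183 179 189 168 177 209 223 224 375 387 388 392 434 446] [201 211 212 210 224 272 360 224 352 425 436 438 435 435]
228 [185 183 173 177 182 225 164 228 368 397 395 420 416 415] [207 213 218 220 221 277 323 242 428 446 442 451 451 448]
232 [166 166 175 167 170 181 108 124 147 122 161 189 171 188] [205 215 207 210 240 317 241 161 211 206 200 210 204 203]
236 [182 183 209 217 223 216 119 170 224 140  83 117 163 175] [257 263 316 354 407 412 241 345 421 288 209 202 192 205]
240 [329 304 246 226 204 165 128 178 170 146 128 157 197 222] [412 323 278 342 310 265 143 185 225 238 270 292 365 406]
244 [245 274 302 309 241 224 158 230 230 232 230 209 201 206] [234 271 297 300 254 272 244 415 460 453 424 387 336 306]
248 [409 386 361 307 252 305 332 326 256 214 173 229 237 232] [453 413 358 298 259 295 329 333 308 266 253 344 368 381]
```

View pics/cmp.png

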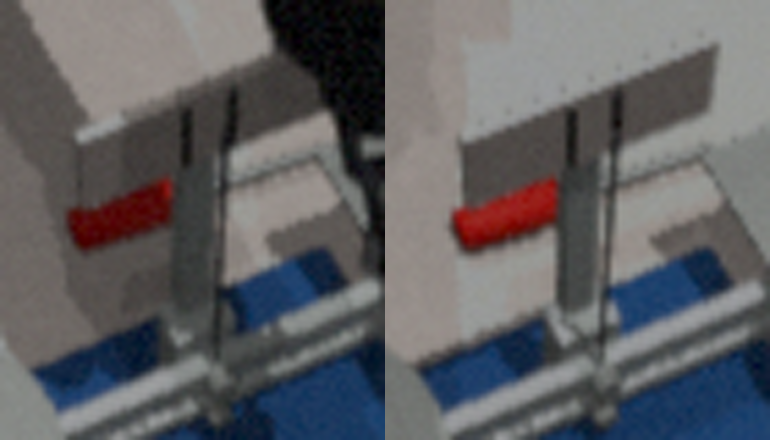

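```bash
python3 - <<'E'
from h import *
s=r.read_state();print(s['time'],s['tool_pos'].round(1),s['contact_force'].round(1))
print(r.close_job())
E
```

```text
19.575 [ 526.  -203.1  387.7] [-0.8 -0.7 -0.5]
the job is handed in; nothing more can be done
None
```

I stood the housing on the square pan and let go, which weighed that pan down about 36 mm. I then put the 600 g weight on the round pan. The medium and small weights stayed on the bench, and the job was handed in at 19.6 s.

**Level:** in the last scene picture the pointer is within about 1 px of where it stood on the empty balance. That is a tilt of roughly +0.01 rad, inside the ±0.033 limit. The square pan's corners are also back at their unloaded pixels, to within about 1 px.

**Mass:** the wrist read about 5.7 N for both the housing and the 600 g weight. The tilt readings put the housing nearer 615–630 g. Both make 600 g the nearest available combination.

**Loads and bystanders:** in the last pictures the housing and the 600 g weight stand upright on their pans. The other two weights and the bystanders look undisturbed, and the gripper was open and clear of everything.

**Checks that disagreed:** the wrist and fixed cameras differed by up to about 7 mm on positions. A pan-height fit from the scene camera alone gave about 51 mm while the housing was on, against about 71 mm from the side camera and from both together, so I used the latter. The pointer's place between the two marks was judged by comparison with the empty balance, because the camera sees the scale plate at an angle.

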